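# Index the drilling table to the next hole

### The job

The flange hole under the drill bush is finished: index the rotary table to its next notch. With a fingertip press the red plunger button on the table's rim fully down while it still stands in its notch, turn the table one notch (an eighth of a turn) counter-clockwise as seen from above, let the plunger spring fully up into that notch so that the table is locked again, and move the hand clear. Only push and press: take neither the plunger's guard nor the clamp nut between the fingers, and leave the spray can, bolt and knurled nut beside it where they are.

Things in the scene. Friction and masses are not known exactly. Their poses are not given: they have to be found in the camera images.
- index_base: Dark blue-grey fixed foot of the rotary table: 200 mm square, 10 mm thick, bolted down. Origin: centre of its underside, on the table's vertical axis; z up. At yaw 0 its x points away from the robot, its y to the robot's left. The plunger starts on its -y side. A post on its +y side, 187 mm from the axis, carries the aluminium arm of the drill bush; both end 110 mm above the bench.
- index_table (a joint): Turn of the table (aluminium faceplate 200 mm across, top 58 mm above the bench, with a 140 mm flange clamped on it), rad: 0 at the start, locked with 0.01 of play; grows counter-clockwise seen from above; next notch at 0.785, then one every 0.785. Freed, it turns against 0.08 N m of friction and stays where it is left. Range -2.9 to 2.9.
- plunger (a joint): Travel of the spring plunger, m: 0 up, 0.014 fully down; 3 N to start, 8 N to be fully down. Its 10 mm wide, chisel-nosed cross key lies in a 12 mm notch of a fixed ring; from 0.010 on it is below the ring and the table is free. Let go between notches it rises to about 0.009 and rides on the ring's underside (the table can be pushed on); within 2 degrees of a notch it springs up and locks.
- button_top (a point): Centre of the top of the red plunger button (dished, 47 mm across), which rides on the table 130 mm from its axis; 79 mm above the bench when up, 65 mm when fully down. z up. It is pressed straight down; friction on the button, or the guard round it, then carries the table along.
- guard_rim (a point): Centre of the top rim of the grey round guard round the button, fixed to the table: outer diameter 66 mm, inner 56 mm, rim 78 mm above the bench (the released button stands 1 to 2 mm above it), underside 50 mm above the bench. z up.
- next_notch (a point): Fixed point: where button_top will be when the table has been turned to the next notch and the plunger has sprung up (79 mm above the bench).
- table_axis (a point): Point on the table's vertical axis at the height of the faceplate's top (58 mm above the bench).
- clamp_nut_top (a point): Top of the dark hexagon nut (33 mm across corners, stud 9 mm higher) that clamps the flange in the middle of the table, 95 mm above the bench. z up.
- drill_bush (a point): Top centre of the dark steel drill bush at the end of the fixed arm, 110 mm above the bench, 50 mm from the table's axis on the side away from the plunger.
- oil_can: Loose blue and white spray can, 52 mm across, 161 mm tall, standing to the left of the table. Origin: centre of its underside.
- bolt: Loose steel hexagon bolt, 59 mm long, 18 mm high, lying to the right of the table near the plunger. Origin: centre of its underside.
- spare_nut: Loose pale knurled round nut, 40 mm across, 22 mm high, on the bench to the right of and behind the plunger. Origin: centre of its underside.

How it is judged (in metres and radians):
On the way, in this order (a step that is already met when the one before it is completed fails the run):
1. the plunger is pressed down at least 10 mm of its 14 while the table still stands at the first notch (within 0.06 rad) (value of joint plunger above 0.01 m and value of joint index_table between -0.06 and 0.06 rad), for 0.1 s.
2. the table stands at the next notch (0.785 rad, within 0.03) and the plunger has sprung up into it (less than 1.5 mm down) (value of joint index_table between 0.7554 and 0.8154 rad and value of joint plunger below 0.0015 m), for 0.2 s.
At the end, for the whole second after the job is handed in: The table stands at +0.785 rad (within 0.03) and at rest, the plunger is up in that notch (less than 1.5 mm down), and the spray can, bolt and knurled nut are within 30 mm of where they were (all of step 2 and velocity of joint index_table between -0.05 and 0.05 rad/s and distance of each of oil_can, bolt, spare_nut from where it was at the start of the episode below 0.03 m); the robot touches nothing.
It fails at once if the table was turned backwards (clockwise by more than 0.15 rad) (value of joint index_table below -0.15 rad).
It fails at once if the table was turned half a notch or more past the next notch (value of joint index_table above 1.18 rad).
It fails at once if the plunger's guard was taken between the fingers (the grasp point low over the guard, though the button is not pressed that far) (horizontal distance between the grasp point and guard_rim below 0.02 m and ((value of joint plunger below 0.003 m and z of the grasp point in the frame of guard_rim below 0.01 m) or (value of joint plunger below 0.0115 m and z of the grasp point in the frame of guard_rim below 0.002 m))).
It fails at once if the clamp nut was taken between the fingers (horizontal distance between the grasp point and clamp_nut_top below 0.015 m and z of the grasp point in the frame of clamp_nut_top below 0.012 m).
It fails at once if the spray can, bolt or knurled nut was lifted, carried or pushed away (more than 30 mm) (distance of any of oil_can, bolt, spare_nut from where it was at the start of the episode above 0.03 m).
It also fails if it takes over 38 s, if anything falls off the work surface, if the arm or the gripper's body presses on something with over 40 N, if the wrist force passes 120 N, or if a joint passes its speed limit or range.

### The arm

A 7-joint arm with a two-finger parallel gripper is mounted at the origin on the work surface; the furniture and walls round the work are solid. World frame = base frame: x ahead of the robot, y to its left, z up, the work surface at z = 0. Lengths are in m, angles in degrees, forces in N, time in s.
With the tool pointing down it reaches from about 0.425 to 0.975 m from the base axis. Payload 16.7 kg.
Tool frame: the origin (TCP) lies midway between the tips of the shut fingers; the grasp point (between the pads) lies 19 mm behind it; z points along the fingers, y is the line along which they close (so a half turn about z gives the same grasp; the last joint's range is limited). The gripper opens to 85 mm and grips with 20 to 120 N. Pads are 22 mm wide; open, the fingers measure 114 mm over their backs; the gripper's body (76 mm by 85 mm) begins 54 mm behind the grasp point. The pads swing forward as they close: fully open they stand 13 mm farther back than shut.
Start: joints at [58.7, 24.414, 4.234, 92.017, -1.954, 63.644, -3.845], TCP at [0.261, -0.623, 0.231] pointing down, gripper open.
Joint ranges: [-163.25, 163.25], [-28.42, 122.38], [-70.27, 78.77], [12.13, 141.07], [-58.53, 238.53], [9.26, 117.41], [-156.51, 156.51]. Speed limits (degrees/s): [108.29, 108.29, 136.94, 136.94, 172.46, 172.46, 172.46].

### API

Orientations are given as a 3x3 rotation matrix whose columns are the frame's x, y, z axes.
In Python, from station import ctrl, imaging, workorder, finder gives the robot as it stands.
- The arm moves only by the shell command python3 -m jog 'ROWS'. ROWS is JSON, a list of rows, each an object with "angular": the turn, a rotation vector about the tool's x, y, z in rad, a list of three; "linear": the shift along the tool's x, y, z in mm, a list of three; "hand": the finger opening in mm, from 0 to 85.4. In form: [{"angular": [wx, wy, wz], "linear": [dx, dy, dz], "hand": hand}, ...]. A call has 1 to 12 rows; each row shifts and turns the commanded pose from where the row before left it, along the tool's axes as they then stand; what a row does not reach is not made up. A row lasts 1/10 s, in which the tool goes at most 50 mm and 8.59 degrees, less where a joint would pass 70% of its speed; a pose out of reach is approached as far as the arm can. A call is refused whole if a number of a shift passes 50 or a number of a turn 0.15, either way. A call with a gripper value outside its range is refused whole. The fingers move at their own pace and stop on an object; the grip force is fixed at half the most. Time passes only in rows, so rows that do not move let the fingers close. It gives the time, the measured TCP pose, the force, the opening and the grip force at its end, in the units of the state.
- ctrl.get_obs(): the state, without advancing time (a new reading comes with each control period).
- imaging.read_camera(name): name is "side" or "top"; returns a dict with "image" (420x560x3 uint8, red, green, blue), "intrinsics" (3x3 intrinsics, pixels), "R" (3x3) and "t" (3): a world point X has camera coordinates R X + t. Camera axes: x right, y down, z forward; pixel columns grow to the right and rows downward; lengths in m; the calibration is good to about 2 mm. A picture is of the moment at which its call begins. There is no depth.
- workorder.close_job(): hands the job in; it is judged then, once.
Trained networks look in a picture, given as the dict that the camera call returned (one of the last four; its "shot" number tells which), for a name from the list of things; names that differ only in an ending like _2 or _b are one class to them, and where a whole thing is asked for, a point or a joint stands for the part that bears it (a point fixed in the world has none). Each returns a list of dicts, best first, with "confidence" (0 to 1); they miss things now and then, are a little off and sometimes report something else, mostly with a low value. They report only what shows in the picture. A call takes as long as a camera call.
- finder.spot_in(label, picture): "bbox" ([left, top, width, height] in pixels, round what is visible of it).
- finder.outline_of(label, picture): "pixels" (420x560 bool, what is visible of it) and "bbox" ([left, top, width, height] in pixels, round what is visible of it).
The state is a dict: "t": time; "joint_positions": joint angles; "joint_velocities": joint speeds; "effort": joint torques, N m; "tcp_pos": TCP position; "orientation": TCP orientation; "force": force on the tool from outside, world axes, zero at the start; "wrist_torque": the same for the moment, N m; "grip_width": finger opening in m; "gripper_force": force on a finger pad.
Only numpy, scipy, OpenCV 4.12 (cv2) and the standard library are available. Lean on these libraries where they do the work, as an engineer would, in place of code of your own. Each camera call takes 0.05 s, during which the arm holds its last target. There are 200 camera calls.

## Working session

There is one attempt and no reset: what is moved stays moved. The work goes in short steps, Python scripts to look and compute and a shell command to move; the robot and the scene stay as the last step left them, time stands still between calls to the robot, and variables do not carry over. Pictures are saved under pics/ and viewed, at most 10 in all, crops included, and the job is handed in when it is done.

```bash
ls; mkdir -p pics; cat > h.py <<'E'
import numpy as np, cv2
from station import ctrl, imaging, workorder, finder
def ray(p,u,v,z):
    K=np.array(p["intrinsics"]);R=np.array(p["R"]);t=np.array(p["t"])
    d=R.T@np.linalg.solve(K,[u,v,1.]);c=-R.T@t
    return c+d*(z-c[2])/d[2]
def proj(p,X):
    x=np.array(p["R"])@np.array(X)+np.array(p["t"]);x=np.array(p["intrinsics"])@x;return x[:2]/x[2]
E
python3 - <<'E'
from h import *
ims=[]
for n in("top","side"):
    p=imaging.read_camera(n);ims.append(p["image"])
    print(n,"cam",-np.array(p["R"]).T@p["t"])
    for l,z in(("button_top",.079),("guard_rim",.07),("clamp_nut_top",.095),("index_base",.01),("drill_bush",.11),("index_table",.058),("bolt",.009),("oil_can",.16),("spare_nut",.022)):
        for d in finder.outline_of(l,p)[:2]:
            v,u=np.nonzero(d["pixels"]);b=d["bbox"]
            print(l,round(d["confidence"],2),b,ray(p,u.mean(),v.mean(),z).round(4),ray(p,b[0]+b[2]/2,b[1]+b[3]/2,z).round(4))
for n,i in zip("ts",ims): cv2.imwrite(f"pics/{n}0.png",cv2.resize(i[:,:,::-1],(800,600)))
s=ctrl.get_obs();print(s)
E
```

```text
pics
top cam [0.34008613 0.04610559 0.94579603]
button_top 0.65 [299.3, 169.3, 27.6, 28.5] [0.5092 0.0203 0.079 ] [0.504  0.0229 0.079 ]
clamp_nut_top 0.77 [205.9, 156.4, 123.0, 94.8] [0.4639 0.1202 0.095 ] [0.4611 0.1121 0.095 ]
index_base 0.94 [148.0, 152.2, 183.0, 118.6] [0.4607 0.1572 0.01  ] [0.4565 0.1782 0.01  ]
drill_bush 0.98 [148.7, 153.1, 181.9, 113.0] [0.4478 0.146  0.11  ] [0.4477 0.1638 0.11  ]
index_table 0.76 [204.7, 159.3, 127.5, 98.7] [0.4697 0.1232 0.058 ] [0.4564 0.1127 0.058 ]
bolt 0.56 [341.4, 179.8, 28.7, 16.4] [ 0.5115 -0.069   0.009 ] [ 0.5076 -0.0697  0.009 ]
oil_can 0.61 [145.5, 257.5, 47.8, 28.3] [0.3299 0.2795 0.16  ] [0.3304 0.2793 0.16  ]
spare_nut 0.54 [331.3, 155.1, 18.9, 15.4] [ 0.5645 -0.0376  0.022 ] [ 0.5596 -0.0373  0.022 ]
side cam [ 0.38833921 -0.70739262  0.43405777]
button_top 0.64 [281.5, 220.1, 26.1, 28.4] [0.5079 0.0101 0.079 ] [ 0.507  -0.0181  0.079 ]
guard_rim 0.84 [225.8, 192.7, 82.6, 57.2] [0.4676 0.0787 0.07  ] [0.4603 0.0694 0.07  ]
guard_rim 0.43 [281.8, 217.1, 19.4, 14.2] [0.5124 0.0373 0.07  ] [0.5113 0.0479 0.07  ]
clamp_nut_top
[... 954 characters left out ...]
t_velocities': array([-0.03972583,  0.01262977, -0.03435276, -0.00905574, -0.02955294,
       -0.00821876, -0.03726839]), 'effort': array([ 7.17059374e-04, -9.49548912e+01,  3.75784233e+00, -4.63898706e+01,
        1.90024852e-02,  2.14337335e-03,  2.11920542e-05]), 'tcp_pos': array([ 0.26086023, -0.62250665,  0.23132646]), 'orientation': array([[ 9.22308578e-01,  3.86454248e-01,  3.01513366e-05],
       [ 3.86454246e-01, -9.22308578e-01,  5.03653174e-05],
       [ 4.72727273e-05, -3.48002522e-05, -9.99999998e-01]]), 'force': array([-0.28127358,  0.06669106,  0.14256482]), 'wrist_torque': array([ 0.01311086,  0.02939944, -0.01679674]), 'gripper_force': 0.0, 'grip_width': 0.08522631253624385}
```

View pics/t0.png

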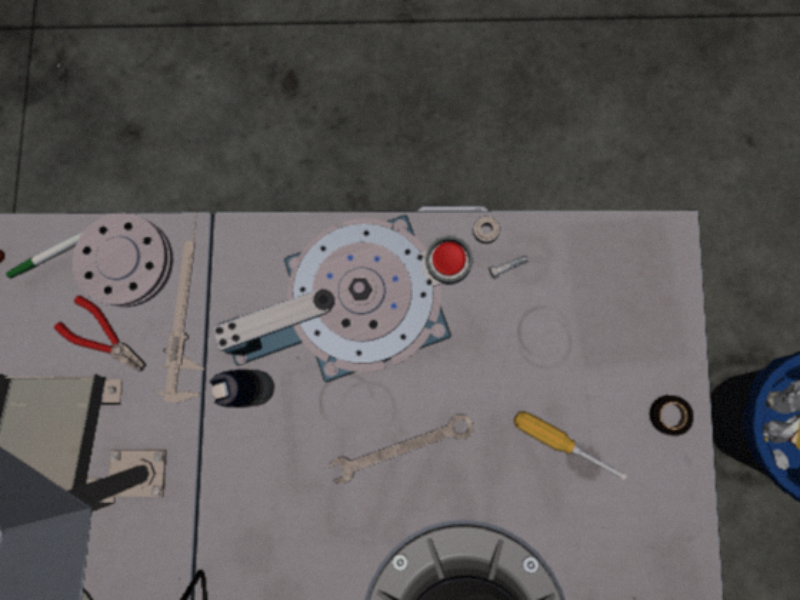

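View pics/s0.png

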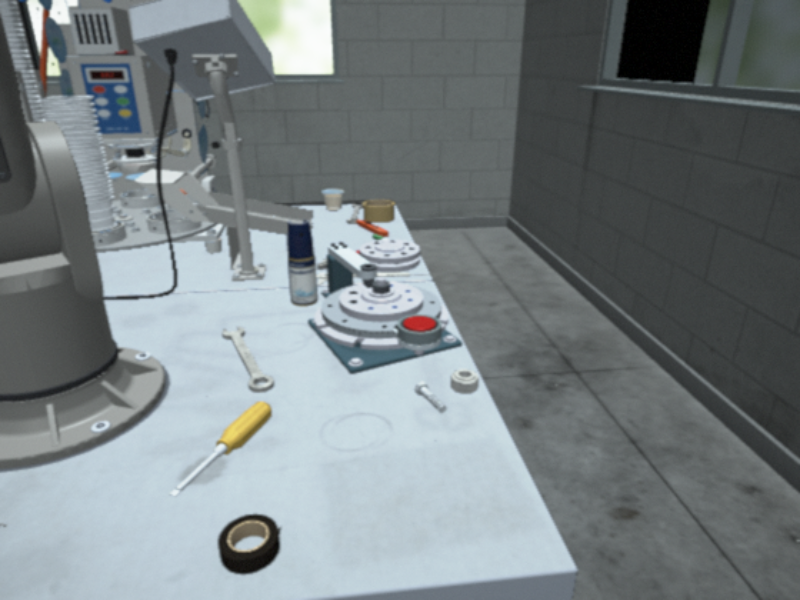

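The top view shows the red button at about (314,181) in camera pixels, the clamp nut at (253,202) and the bush at (226,209). The bolt and nut are to the right of the button, and the can is to the left. Next I'll refine the button by colour and the axis by the nut and plate.

```bash
cat >> h.py <<'E'
def red(p,lim):
    h=cv2.cvtColor(p["image"],cv2.COLOR_RGB2HSV).astype(int)
    m=((h[...,0]<8)|(h[...,0]>172))&(h[...,1]>150)&(h[...,2]>60)
    n,l,s,c=cv2.connectedComponentsWithStats(m.astype(np.uint8))
    o=[(s[i][4],c[i],s[i][:4]) for i in range(1,n) if lim[0]<c[i][0]<lim[1] and lim[2]<c[i][1]<lim[3]]
    return max(o,key=lambda a:a[0])
E
python3 - <<'E'
from h import *
pt=imaging.read_camera("top");ps=imaging.read_camera("side")
a=red(pt,(285,345,150,250));b=red(ps,(260,330,200,260));print(a,b)
B=ray(pt,*a[1],.079);print(B,ray(ps,*b[1],.079))
# axis: fit with B and nut, bush
best=None
N=ray(pt,252.7,202,.1);D=ray(pt,226,209.5,.11)
print("nut",N,"bush",D,"|BN|",np.linalg.norm((B-N)[:2]),"|ND|",np.linalg.norm((N-D)[:2]))
# overlay check
im=pt["image"].copy();A=N.copy()
e=(B-D)[:2];e/=np.linalg.norm(e);A=B[:2]-e*.13;print("axis",A,"yaw",np.degrees(np.arctan2(e[1],e[0]))+90)
im=cv2.resize(im,None,fx=4,fy=4,interpolation=cv2.INTER_CUBIC)
def circ(c,r,z,col):
    q=np.array([proj(pt,[c[0]+r*np.cos(t),c[1]+r*np.sin(t),z]) for t in np.linspace(0,6.3,80)])
    cv2.polylines(im,[((q+.5)*4).astype(int)],True,col,1)
circ(A,.1,.058,(0,255,0));circ(A,.0165,.095,(255,255,0));circ(B,.033,.078,(0,255,255));circ(B,.0235,.079,(0,0,0));circ(A-e*.05,.01,.11,(255,0,255))
cv2.imwrite("pics/ov.png",im[560:1100,780:1480,::-1])
E
```

```text
(np.int32(416), array([313.99759615, 180.24519231]), array([303, 169,  23,  23], dtype=int32)) (np.int32(174), array([293.22988506, 226.1954023 ]), array([283, 222,  22,  10], dtype=int32))
[0.51069421 0.02113809 0.079     ] [0.51032022 0.01916517 0.079     ]
nut [0.46383182 0.14021444 0.1       ] bush [0.44782655 0.19007038 0.11      ] |BN| 0.12796585057933318 |ND| 0.05236205050560758
axis [0.46535304 0.14297478] yaw 20.41260440657355
```

View pics/ov.png

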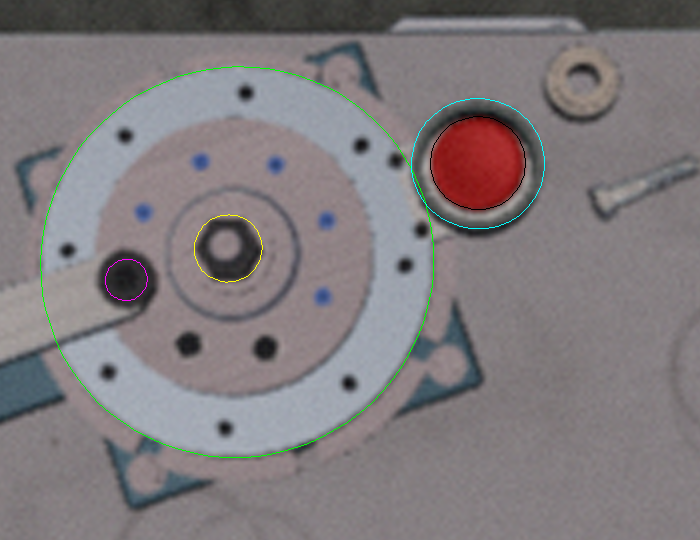

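The overlay fits, with the axis at (0.465,0.143), the button at (0.511,0.021) and the next notch at about (0.584,0.089). I'll now go above the button with the fingers shut.

```bash
python3 -m jog '[{"angular":[0,0,0],"linear":[12,-12,0],"hand":0},{"angular":[0,0,0],"linear":[24,-25,0],"hand":0},{"angular":[0,0,0],"linear":[24,-25,0],"hand":0},{"angular":[0,0,0],"linear":[24,-25,0],"hand":0},{"angular":[0,0,0],"linear":[24,-25,0],"hand":0},{"angular":[0,0,0],"linear":[24,-25,0],"hand":0},{"angular":[0,0,0],"linear":[24,-25,0],"hand":0},{"angular":[0,0,0],"linear":[24,-25,0],"hand":0},{"angular":[0,0,0],"linear":[24,-25,0],"hand":0},{"angular":[0,0,0],"linear":[24,-25,0],"hand":0},{"angular":[0,0,0],"linear":[24,-25,0],"hand":0}]'
python3 -m jog '[{"angular":[0,0,0],"linear":[24,-25,0],"hand":0},{"angular":[0,0,0],"linear":[24,-25,0],"hand":0},{"angular":[0,0,0],"linear":[24,-25,0],"hand":0},{"angular":[0,0,0],"linear":[24,-25,0],"hand":0},{"angular":[0,0,0],"linear":[24,-25,0],"hand":0},{"angular":[0,0,0],"linear":[24,-25,0],"hand":0},{"angular":[0,0,0],"linear":[24,-25,0],"hand":0},{"angular":[0,0,0],"linear":[24,-25,0],"hand":0},{"angular":[0,0,0],"linear":[24,-25,0],"hand":0},{"angular":[0,0,0],"linear":[12,-12,0],"hand":0},{"angular":[0,0,0],"linear":[0,0,0],"hand":0},{"angular":[0,0,0],"linear":[0,0,0],"hand":0}]'
cat > st.py <<'E'
from h import *
s=ctrl.get_obs();R=s["orientation"]
B=np.array([.5107,.0208]);A=np.array([.4653,.1425]);d=s["tcp_pos"]
a=np.degrees(np.arctan2(*(d[:2]-A)[::-1]))
print(s["t"],d.round(4),"F",s["force"].round(1),"g",round(s["grip_width"],4),"ang from start",round(a+69.5,1),"rad",np.linalg.norm(d[:2]-A).round(4))
print(R.round(3).tolist(),"to button (tool mm)",(R.T@(np.append(B,.079)-d)*1e3).round(1))
E
python3 st.py
```

```text
t: 2.2
tcp_pos: [0.3923, -0.2815, 0.2315]
orientation: [[0.922, 0.387, 0.0], [0.387, -0.922, -0.0], [0.0, 0.0, -1.0]]
force: [-0.1, 0.3, 0.2]
grip_width: -0.0002
gripper_force: 0.0
t: 3.4
tcp_pos: [0.5102, 0.0233, 0.2312]
orientation: [[0.922, 0.387, -0.0], [0.387, -0.922, -0.0], [-0.0, 0.0, -1.0]]
force: [-0.1, -0.3, -0.3]
grip_width: 0.0002
gripper_force: 0.0
3.4 [0.5102 0.0233 0.2312] F [-0.1 -0.3 -0.3] g 0.0002 ang from start 0.2 rad 0.1273
[[0.922, 0.387, -0.0], [0.387, -0.922, -0.0], [-0.0, 0.0, -1.0]] to button (tool mm) [ -0.5   2.5 152.2]
```

```bash
python3 -m jog '[{"angular":[0,0,0],"linear":[0,1,20],"hand":0},{"angular":[0,0,0],"linear":[0,1.5,30],"hand":0},{"angular":[0,0,0],"linear":[-0.5,0,30],"hand":0},{"angular":[0,0,0],"linear":[0,0,30],"hand":0},{"angular":[0,0,0],"linear":[0,0,20],"hand":0},{"angular":[0,0,0],"linear":[0,0,12],"hand":0},{"angular":[0,0,0],"linear":[0,0,0],"hand":0},{"angular":[0,0,0],"linear":[0,0,0],"hand":0}]'; python3 st.py
python3 - <<'E'
from h import *
a=imaging.read_camera("top")["image"][130:270,200:400];b=imaging.read_camera("side")["image"][140:280,200:400]
cv2.imwrite("pics/c.png",cv2.resize(np.vstack([a,b])[:,:,::-1],None,fx=2.1,fy=2.1,interpolation=cv2.INTER_CUBIC))
E
```

```text
t: 4.2
tcp_pos: [0.5115, 0.0204, 0.0901]
orientation: [[0.922, 0.386, 0.001], [0.386, -0.922, -0.0], [0.001, 0.0, -1.0]]
force: [-0.3, 0.2, 0.1]
grip_width: 0.0002
gripper_force: 0.0
4.2 [0.5115 0.0204 0.0901] F [-0.3  0.2  0.1] g 0.0002 ang from start 0.2 rad 0.1306
[[0.922, 0.386, 0.001], [0.386, -0.922, -0.0], [0.001, 0.0, -1.0]] to button (tool mm) [-0.6 -0.7 11.1]
```

View pics/c.png

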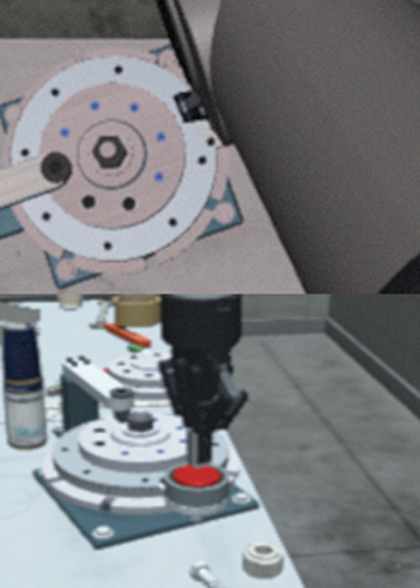

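The side view shows the shut fingertips centred over the red button. I'll press straight down.

```bash
python3 -m jog '[{"angular":[0,0,0],"linear":[0,0,6],"hand":0},{"angular":[0,0,0],"linear":[0,0,4],"hand":0},{"angular":[0,0,0],"linear":[0,0,4],"hand":0},{"angular":[0,0,0],"linear":[0,0,4],"hand":0},{"angular":[0,0,0],"linear":[0,0,4],"hand":0},{"angular":[0,0,0],"linear":[0,0,2],"hand":0},{"angular":[0,0,0],"linear":[0,0,0],"hand":0},{"angular":[0,0,0],"linear":[0,0,0],"hand":0}]'; python3 st.py
```

```text
t: 5.1
tcp_pos: [0.5118, 0.0207, 0.0655]
orientation: [[0.922, 0.386, 0.001], [0.386, -0.922, 0.0], [0.001, 0.0, -1.0]]
force: [0.2, -0.9, 7.2]
grip_width: -0.0002
gripper_force: 3.6
5.1 [0.5118 0.0207 0.0655] F [ 0.2 -0.9  7.2] g -0.0002 ang from start 0.4 rad 0.1303
[[0.922, 0.386, 0.001], [0.386, -0.922, 0.0], [0.001, 0.0, -1.0]] to button (tool mm) [ -0.9  -0.5 -13.5]
```

```bash
python3 -m jog '[{"angular":[0,0,0],"linear":[0,0,1.5],"hand":0},{"angular":[0,0,0],"linear":[0,0,0],"hand":0},{"angular":[0,0,0],"linear":[0,0,0],"hand":0}]'; python3 - <<'E'
from h import *
s=ctrl.get_obs();R=s["orientation"];A=np.array([.4653,.1425])
th=np.radians(-69.5+np.arange(0,46,5));P=A+.13*np.c_[np.cos(th),np.sin(th)]
print((np.diff(np.c_[P,0*th],axis=0)@R*1e3).round(1).tolist())
E
```

```text
t: 5.4
tcp_pos: [0.5131, 0.0212, 0.0651]
orientation: [[0.922, 0.387, 0.004], [0.387, -0.922, 0.0], [0.003, 0.001, -1.0]]
force: [-0.2, 0.9, 22.0]
grip_width: 0.0
gripper_force: 11.4
[[11.3, -0.1, 0.0], [11.3, -1.0, 0.0], [11.2, -2.0, 0.0], [10.9, -3.0, 0.0], [10.6, -3.9, 0.0], [10.3, -4.8, 0.0], [9.8, -5.7, 0.0], [9.3, -6.5, 0.0], [8.7, -7.3, 0.0]]
```

```bash
python3 -m jog '[{"angular":[0,0,0],"linear":[3,0,0],"hand":0},{"angular":[0,0,0],"linear":[4,0,0],"hand":0},{"angular":[0,0,0],"linear":[4.5,0,0],"hand":0},{"angular":[0,0,0],"linear":[5.6,-0.5,0],"hand":0},{"angular":[0,0,0],"linear":[5.6,-0.5,0],"hand":0},{"angular":[0,0,0],"linear":[5.6,-1,0],"hand":0},{"angular":[0,0,0],"linear":[5.6,-1,0],"hand":0},{"angular":[0,0,0],"linear":[0,0,0],"hand":0},{"angular":[0,0,0],"linear":[0,0,0],"hand":0}]'; python3 st.py
python3 - <<'E'
from h import *
b=imaging.read_camera("side")["image"][140:280,200:400]
cv2.imwrite("pics/d.png",cv2.resize(b[:,:,::-1],None,fx=3,fy=3,interpolation=cv2.INTER_CUBIC))
E
```

```text
t: 6.3
tcp_pos: [0.5432, 0.0372, 0.0651]
orientation: [[0.922, 0.387, 0.004], [0.387, -0.922, 0.001], [0.003, 0.001, -1.0]]
force: [0.5, -0.2, 20.1]
grip_width: 0.0002
gripper_force: 10.8
6.3 [0.5432 0.0372 0.0651] F [ 0.5 -0.2 20.1] g 0.0002 ang from start 16.0 rad 0.131
[[0.922, 0.387, 0.004], [0.387, -0.922, 0.001], [0.003, 0.001, -1.0]] to button (tool mm) [-36.3   2.6 -14. ]
```

View pics/d.png

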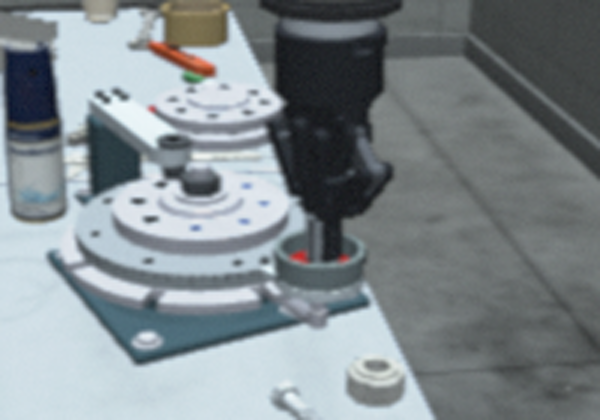

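The side view shows the fingers centred in the guard with the button down, and the table has turned along. Continuing.

```bash
python3 -m jog '[{"angular":[0,0,0],"linear":[4.5,-1.3,0],"hand":0},{"angular":[0,0,0],"linear":[6.4,-1.7,0],"hand":0},{"angular":[0,0,0],"linear":[5.3,-2,0],"hand":0},{"angular":[0,0,0],"linear":[5.3,-2,0],"hand":0},{"angular":[0,0,0],"linear":[5.2,-2.4,0],"hand":0},{"angular":[0,0,0],"linear":[5.1,-2.4,0],"hand":0},{"angular":[0,0,0],"linear":[4.9,-2.8,0],"hand":0},{"angular":[0,0,0],"linear":[4.9,-2.9,0],"hand":0},{"angular":[0,0,0],"linear":[4.7,-3.2,0],"hand":0},{"angular":[0,0,0],"linear":[4.6,-3.3,0],"hand":0},{"angular":[0,0,0],"linear":[0,0,0],"hand":0},{"angular":[0,0,0],"linear":[0,0,0],"hand":0}]'; python3 st.py
python3 - <<'E'
from h import *
p=imaging.read_camera("side");b=p["image"].copy()
b=cv2.resize(b,None,fx=4,fy=4,interpolation=cv2.INTER_CUBIC)
for a,c in((40,(255,255,0)),(45,(0,255,0))):
    th=np.radians(a-69.5);C=np.array([.4653,.1425])+.13*np.array([np.cos(th),np.sin(th)])
    q=np.array([proj(p,[C[0]+.033*np.cos(t),C[1]+.033*np.sin(t),.078]) for t in np.linspace(0,6.3,60)])
    cv2.polylines(b,[((q+.5)*4).astype(int)],True,c,1)
cv2.imwrite("pics/e.png",b[640:1080,900:1500,::-1])
E
```

```text
t: 7.55
tcp_pos: [0.5808, 0.0791, 0.0652]
orientation: [[0.922, 0.387, 0.004], [0.387, -0.922, 0.001], [0.004, 0.001, -1.0]]
force: [-0.3, 0.4, 19.7]
grip_width: 0.0
gripper_force: 9.8
7.55 [0.5808 0.0791 0.0652] F [-0.3  0.4 19.7] g 0.0 ang from start 40.7 rad 0.1317
[[0.922, 0.387, 0.004], [0.387, -0.922, 0.001], [0.004, 0.001, -1.0]] to button (tool mm) [-87.1  26.7 -14.1]
```

View pics/e.png

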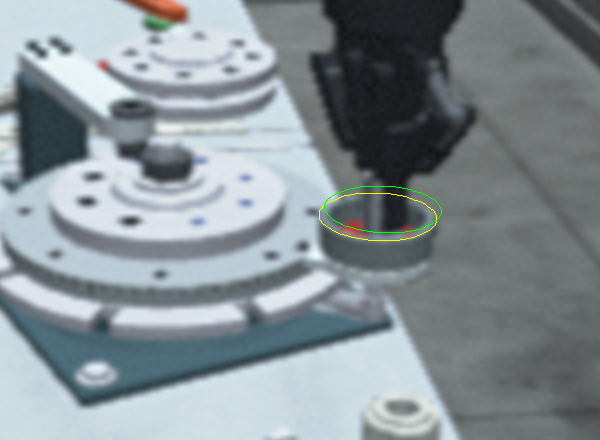

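The side view shows the guard rim matching the 40° prediction (yellow), so about 5° remain. I'll push those on and then let up gently.

```bash
python3 -m jog '[{"angular":[0,0,0],"linear":[3,-2.3,0],"hand":0},{"angular":[0,0,0],"linear":[3,-2.5,0],"hand":0},{"angular":[0,0,0],"linear":[2.7,-2.5,0],"hand":0},{"angular":[0,0,0],"linear":[0,0,0],"hand":0},{"angular":[0,0,0],"linear":[0,0,0],"hand":0}]'; python3 st.py
python3 -m jog '[{"angular":[0,0,0],"linear":[0,0,-2],"hand":0},{"angular":[0,0,0],"linear":[0,0,-2],"hand":0},{"angular":[0,0,0],"linear":[0,0,-2],"hand":0},{"angular":[0,0,0],"linear":[0,0,-2],"hand":0},{"angular":[0,0,0],"linear":[0,0,0],"hand":0},{"angular":[0,0,0],"linear":[0,0,0],"hand":0}]'; python3 st.py
```

```text
t: 8.1
tcp_pos: [0.5859, 0.0891, 0.0651]
orientation: [[0.922, 0.387, 0.003], [0.387, -0.922, 0.001], [0.003, 0.001, -1.0]]
force: [1.5, -0.9, 19.8]
grip_width: -0.0001
gripper_force: 9.6
8.1 [0.5859 0.0891 0.0651] F [ 1.5 -0.9 19.8] g -0.0001 ang from start 45.6 rad 0.1319
[[0.922, 0.387, 0.003], [0.387, -0.922, 0.001], [0.003, 0.001, -1.0]] to button (tool mm) [-95.7  33.9 -14.2]
t: 8.7
tcp_pos: [0.5854, 0.0885, 0.0723]
orientation: [[0.922, 0.386, 0.002], [0.386, -0.922, 0.0], [0.002, 0.001, -1.0]]
force: [4.1, -1.1, 4.7]
grip_width: -0.0003
gripper_force: 2.8
8.7 [0.5854 0.0885 0.0723] F [ 4.1 -1.1  4.7] g -0.0003 ang from start 45.3 rad 0.1317
[[0.922, 0.386, 0.002], [0.386, -0.922, 0.0], [0.002, 0.001, -1.0]] to button (tool mm) [-95.   33.6  -6.9]
```

The button still pushes with about 5 N at 7 mm down, above the ring-riding depth, so the key is entering the notch. I'll lift clear.

```bash
python3 -m jog '[{"angular":[0,0,0],"linear":[0,0,-3],"hand":0},{"angular":[0,0,0],"linear":[0,0,-3],"hand":0},{"angular":[0,0,0],"linear":[0,0,-3],"hand":0},{"angular":[0,0,0],"linear":[0,0,-10],"hand":0},{"angular":[0,0,0],"linear":[0,0,-25],"hand":0},{"angular":[0,0,0],"linear":[0,0,-35],"hand":0},{"angular":[0,0,0],"linear":[0,0,-35],"hand":0},{"angular":[0,0,0],"linear":[0,0,-20],"hand":0},{"angular":[0,0,0],"linear":[-20,20,0],"hand":0},{"angular":[0,0,0],"linear":[-30,30,0],"hand":0},{"angular":[0,0,0],"linear":[-30,30,0],"hand":0},{"angular":[0,0,0],"linear":[-30,30,0],"hand":0}]'
python3 -m jog '[{"angular":[0,0,0],"linear":[-30,30,0],"hand":0},{"angular":[0,0,0],"linear":[-30,30,0],"hand":0},{"angular":[0,0,0],"linear":[-30,30,0],"hand":0},{"angular":[0,0,0],"linear":[-20,20,0],"hand":0},{"angular":[0,0,0],"linear":[0,0,0],"hand":0},{"angular":[0,0,0],"linear":[0,0,0],"hand":0},{"angular":[0,0,0],"linear":[0,0,0],"hand":0}]'
python3 - <<'E'
from h import *
pt=imaging.read_camera("top");ps=imaging.read_camera("side");im=[]
A=np.array([.4653,.1425]);th=np.radians(-24.5);C=A+.13*np.array([np.cos(th),np.sin(th)]);print("want",C)
for p,l in((pt,(285,345,130,200)),(ps,(290,345,180,240))):
    r=red(p,l);B=ray(p,*r[1],.079);print(r,B.round(4),"turn",np.degrees(np.arctan2(*(B[:2]-A)[::-1]))+69.5,"r",np.linalg.norm(B[:2]-A))
cv2.imwrite("pics/f.png",cv2.resize(np.vstack([pt["image"][110:250,200:400],ps["image"][140:280,200:400]])[:,:,::-1],None,fx=2.1,fy=2.1,interpolation=cv2.INTER_CUBIC))
E
```

```text
t: 9.9
tcp_pos: [0.5241, -0.0567, 0.2064]
orientation: [[0.922, 0.387, -0.0], [0.387, -0.922, 0.0], [-0.0, -0.0, -1.0]]
force: [1.1, -0.9, 0.1]
grip_width: -0.0
gripper_force: 0.0
t: 10.6
tcp_pos: [0.4667, -0.1984, 0.2061]
orientation: [[0.922, 0.388, 0.0], [0.388, -0.922, 0.0], [0.0, -0.0, -1.0]]
force: [0.6, -1.0, 0.2]
grip_width: -0.0001
gripper_force: 0.0
want [0.58359497 0.08858988]Traceback (most recent call last):
  File "<stdin>", line 5, in <module>
  File "h.py", line 14, in red
    return max(o,key=lambda a:a[0])
ValueError: max() iterable argument is empty
```

```bash
python3 - <<'E'
from h import *
pt=imaging.read_camera("top");ps=imaging.read_camera("side")
A=np.array([.4653,.1425]);C=[.5836,.0886,.079]
for p in(pt,ps):
    u,v=proj(p,C);print(u,v)
    try:
        r=red(p,(u-15,u+15,v-12,v+12));B=ray(p,*r[1],.079);print(r,B.round(4),"turn",np.degrees(np.arctan2(*(B[:2]-A)[::-1]))+69.5,"r",np.linalg.norm(B[:2]-A))
    except ValueError: print("hidden")
cv2.imwrite("pics/f.png",cv2.resize(np.vstack([pt["image"][110:250,200:400],ps["image"][140:280,200:400]])[:,:,::-1],None,fx=2.1,fy=2.1,interpolation=cv2.INTER_CUBIC))
E
```

```text
280.35347631653485 144.76779226474906
(np.int32(406), array([280.75615764, 144.88423645]), array([270, 134,  22,  23], dtype=int32)) [0.5834 0.0878 0.079 ] turn 44.63365036764794 r 0.13011747101851423
320.21237829582066 211.2359483779788
(np.int32(132), array([320.42424242, 211.68181818]), array([311, 208,  20,   8], dtype=int32)) [0.5835 0.0861 0.079 ] turn 43.97851792204851 r 0.13099713371322755
```

View pics/f.png

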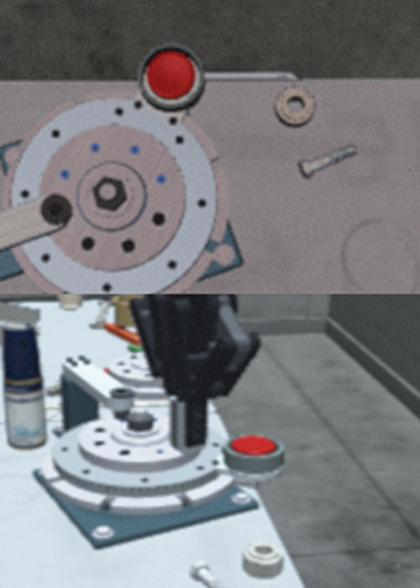

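The pictures show the button standing up proud of its guard at the next notch (a turn of 44.4 to 44.6°, within the play). The bolt and nut are undisturbed and the hand is clear.

```bash
python3 -c "
from station import workorder
print(workorder.close_job())"
```

```text
the job is handed in; nothing more can be done
None
```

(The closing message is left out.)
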